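Fetch the tape roll from behind the stock on a shop display

TASK

A customer wants the low roll of tape hemmed in by the glue stick, the carton and the tub on the wooden display stand. Stand all three on the black rubber mat first, then lay the roll flat in the middle of the grey change tray while they wait there, and finally put each of the three back upright on exactly the spot of the stand where it stood at the start. Knock nothing over and leave the pen pot and the notepads where they are.

Things in the scene. Friction and masses are not known exactly. Their poses are not given: they have to be found in the camera images.
- glue_mid (a point): large glue stick, standing: a slim upright cylinder 33 mm in diameter and 108 mm tall, white below with a grey cap (the upper 46 mm); the point is its centre, 54 mm above its foot; z is its axis, pointing up. At the start it stands on one of the three outer white spots of the stand
- carton_mid (a point): brown cardboard carton of chalk, standing: 40 mm along its x, 46 mm along its y, 100 mm tall, white label bands on two sides; the point is its centre, 50 mm above its foot; z is up. At the start it stands on another of the three outer spots, its sides parallel to those of the stand
- tub_mid (a point): round clear tub of steel clips with a white ribbed lid, standing: body 45 mm in diameter, lid 50 mm over its ribs (48 mm solid, the top 20 mm), 104 mm tall; the point is its centre, 52 mm above its foot; z is up. At the start it stands on the remaining outer spot
- tape_mid (a point): roll of white paper tape lying flat: ring 52 mm outside, 28 mm hole, 24 mm high; the point is its centre, 12 mm above its underside; z is its axis. It starts on the inner spot of the stand, in the midst of the other three, only some 10 to 20 mm of free space around it
- stand: fixed display stand: a wooden board 180 mm along its x by 200 mm along its y, 12 mm thick, clear lip along its +x edge (30 mm above the board) and its -x edge (10 mm above the board). Origin at the centre of its underside. White 54 mm square marks on the board show the four spots, at (x, y) = (35, 0) mm for the tape and (-29, 0), (35, 60), (35, -60) mm for the three tall things, in any arrangement
- mat: fixed black rubber mat lying on the counter, 260 mm along its x by 130 mm along its y, 3 mm thick; the side area. Origin at the centre of its underside
- tray_in (a point): centre of the inner floor of the fixed grey change tray, an open square tray 150 x 150 mm outside, walls 5 mm thick, rim 14 mm above the counter; the inner floor is 5 mm above the counter
- penpot: bystander: black round pot 76 mm in diameter and 90 mm tall with pens that reach 155 mm up; origin at the centre of its underside
- notepads: bystander: stack of notepads, 75 x 105 mm and 36 mm high; origin at the centre of its underside

How it is judged:
On the way, in this order (a step that is already met when the one before it is completed fails the run):
1. the glue stick, the carton and the tub all stand upright on the mat while the tape roll is still in its place on the stand (x of glue_mid in the frame of mat between -0.13 and 0.13 m and y of glue_mid in the frame of mat between -0.065 and 0.065 m and angle between each of glue_mid, carton_mid, tub_mid's own z axis and vertical below 0.12 rad and height (world z) of glue_mid below 0.063 m and x of carton_mid in the frame of mat between -0.13 and 0.13 m and y of carton_mid in the frame of mat between -0.065 and 0.065 m and height (world z) of carton_mid below 0.059 m and x of tub_mid in the frame of mat between -0.13 and 0.13 m and y of tub_mid in the frame of mat between -0.065 and 0.065 m and height (world z) of tub_mid below 0.061 m and distance of tape_mid from where it was at the start of the episode below 0.02 m), for 0.2 s.
2. the tape roll lies flat in the middle of the tray while the other three still stand on the mat (x of glue_mid in the frame of mat between -0.13 and 0.13 m and y of glue_mid in the frame of mat between -0.065 and 0.065 m and angle between each of glue_mid, carton_mid, tub_mid's own z axis and vertical below 0.12 rad and height (world z) of glue_mid below 0.063 m and x of carton_mid in the frame of mat between -0.13 and 0.13 m and y of carton_mid in the frame of mat between -0.065 and 0.065 m and height (world z) of carton_mid below 0.059 m and x of tub_mid in the frame of mat between -0.13 and 0.13 m and y of tub_mid in the frame of mat between -0.065 and 0.065 m and height (world z) of tub_mid below 0.061 m and horizontal distance between tape_mid and tray_in below 0.015 m and z of tape_mid in the frame of tray_in below 0.018 m and angle between tape_mid's own z axis and vertical below 0.1 rad), for 0.2 s.
At the end, for the whole second after the job is handed in: The glue stick, the carton and the tub each stand upright (within 0.12 rad) within 12 mm of where they stood at the start; the tape roll lies flat on the floor of the tray, its centre within 15 mm of the tray's centre; all are released and at rest (distance of each of glue_mid, carton_mid, tub_mid from where it was at the start of the episode below 0.012 m and angle between each of glue_mid, carton_mid, tub_mid's own z axis and vertical below 0.12 rad and horizontal distance between tape_mid and tray_in below 0.015 m and z of tape_mid in the frame of tray_in below 0.018 m and angle between tape_mid's own z axis and vertical below 0.1 rad and linear speed of each of glue, carton, tub, tape below 0.01 m/s); the robot touches nothing.
It fails at once if the pen pot shifted by more than 20 mm (distance of penpot from where it was at the start of the episode above 0.02 m).
It fails at once if the stack of notepads shifted by more than 20 mm (distance of notepads from where it was at the start of the episode above 0.02 m).
It fails at once if the glue stick, the carton or the tub knocked over (angle between any of glue_mid, carton_mid, tub_mid's own z axis and vertical above 0.6 rad).
It also fails if it takes over 152 s, if anything falls off the work surface, if the arm or the gripper's body presses on something with over 40 N, if the wrist force passes 120 N, or if a joint passes its speed limit or range.

ROBOT

A 7-joint arm with a two-finger parallel gripper is mounted at the origin on the work surface. World frame = base frame: x ahead of the robot, y to its left, z up, the work surface at z = 0. Lengths are in m, angles in rad, forces in N, time in s.
With the tool pointing down it reaches from about 0.425 to 0.875 m from the base axis. Payload 4.7 kg.
Tool frame: the origin (TCP) lies on the centre line of the jaws, within the pads' length; the fingertips stand ahead of it and the grasp point (between the pads) lies 2 mm behind it (nose_length is the z of the fingertips in the tool frame, in m); z points along the fingers, y is the line along which they close (so a half turn about z gives the same grasp; the last joint's range is limited). The gripper opens to 87 mm and grips with 3 to 60 N. Pads are 19 mm wide; open, the fingers measure 117 mm over their backs; the gripper's body (75 mm by 190 mm) begins 51 mm behind the grasp point.
Start: joints at [1.207, 0.321, -0.07, 1.45, 0.023, 1.371, -0.057], TCP at [0.24, -0.604, 0.24] pointing down, gripper open.
Joint ranges: [-2.86, 2.86], [-0.3, 2.09], [-1.38, 1.24], [0.06, 2.45], [-1.56, 4.7], [0.09, 2.05], [-2.69, 2.69]. Speed limits (rad/s): [2.57, 2.57, 3.14, 3.14, 3.14, 3.14, 3.14].

INTERFACE

Orientations are given as a rotation vector (axis times angle).
In Python, from bench import * gives the robot as it stands.
- The arm moves only by the tool send_rows, never from a script. Its arguments are lists of equal length, an entry for each row: "xyz": the shift along the tool's x, y, z in mm, a list of three; "dr": the turn, a rotation vector about the tool's x, y, z in rad, a list of three. A call has exactly 10 rows; each row is the pose to reach, as a shift and turn from the pose commanded when the call began, along the tool's axes at that moment; what a row does not reach only later rows make up. A row lasts 1/12 s, in which the tool goes at most 41.7 mm and 7.16 degrees, less where a joint would pass 70% of its speed; a pose out of reach is approached as far as the arm can. A call with a gripper value outside its range is refused whole. "jaw" is the finger opening in mm, from 0 to 87, set as the call begins (left out, the last holds). The fingers move at their own pace and stop on an object; "grip_force" is the grip in N (left out, the last holds). Time passes only in rows, so rows that repeat a pose let the fingers close, or fill a call up. It gives the time, the measured TCP pose, the force, the opening and the grip force at its end, in the units of the state.
- get_state(): the state, without advancing time (a new reading comes with each control period).
- get_image(name): name is "scene" or "top" or "wrist"; returns the picture (420x560x3 uint8, red, green, blue); there is no depth.
- calibration(name): a dict with "vfov" (degrees; the focal length in pixels is half the picture's height over the tangent of half this angle, whatever the lens; pixels are square), "cx", "cy" (the principal point, pixels), "k1" (the pictures are not rectified: a ray, as slopes to the right and down, at radius r is drawn at 1 + k1 r^2 times it, then the intrinsics apply), "rvec" (rotation vector, rad) and "tvec" (3), from world to camera coordinates, as OpenCV has them; the wrist camera has in their place "hand_eye" (4x4, takes a point from camera to tool coordinates, whose origin is the TCP and whose axes are the flange's). Camera axes: x right, y down, z forward; pixel columns grow to the right and rows downward; lengths in m; the calibration is good to about 2 mm. A picture is of the moment at which its call begins: read the wrist's pose just before it. calibration takes no time and is no camera call.
- close_job(): hands the job in; it is judged then, once.
The state is a dict: "time": time; "joint_positions": joint angles; "qd": joint speeds; "joint_torque": joint torques, N m; "position": TCP position; "tool_rot": TCP orientation; "ft_force": force on the tool from outside, world axes, zero at the start; "torque": the same for the moment, N m; "grip_width": opening from 0.0 (shut) to 1.0 (fully open); "grip_force": force on a finger pad.
Only numpy, scipy, OpenCV 4.12 (cv2) and the standard library are available. Lean on these libraries where they do the work, as an engineer would, in place of code of your own. Each camera call takes 0.05 s, during which the arm holds its last target. There are 200 camera calls.

## Working session

There is one attempt and no reset: what is moved stays moved. The work goes in short steps, Python scripts to look and compute and a tool call to move; the robot and the scene stay as the last step left them, time stands still between calls to the robot, and variables do not carry over. Pictures are saved under pics/ and viewed, at most 14 in all, crops included, and the job is handed in when it is done.

Besides the shell and the picture viewer there is one more tool, called after "Call:" in YAML: its name, and indented under it one key for each argument. send_rows: Moves the arm, as the interface text tells. Its arguments: {"type":"object","properties":{"xyz":{"type":"array"},"dr":{"type":"array"},"jaw":{"type":"number"},"grip_force":{"type":"number"}},"required":["xyz","dr"]}

```bash
mkdir -p pics; cat > h.py <<'E'
from bench import *
import numpy as np, cv2
from scipy.spatial.transform import Rotation as R
def save(n,f):
    im=get_image(n); cv2.imwrite('pics/'+f,cv2.cvtColor(im,cv2.COLOR_RGB2BGR)); return im
def K(c):
    f=210/np.tan(np.radians(c['vfov'])/2); return f
def cam(name,st=None):
    c=calibration(name)
    if 'hand_eye' in c:
        H=np.array(c['hand_eye']); Rt=R.from_rotvec(st['tool_rot']).as_matrix()
        return c,Rt@H[:3,:3],Rt@H[:3,3]+np.array(st['position'])
    Rm=R.from_rotvec(c['rvec']).as_matrix(); return c,Rm.T,-Rm.T@np.array(c['tvec'])
def unproj(name,uv,z,st=None):
    c,Rw,o=cam(name,st); f=K(c); out=[]
    for u,v in uv:
        d=np.array([(u-c['cx'])/f,(v-c['cy'])/f]); s=d.copy()
        for _ in range(30): s=d/(1+c['k1']*(s@s))
        w=Rw@np.array([s[0],s[1],1]); out.append(o+w*(z-o[2])/w[2])
    return np.array(out)
def proj(name,P,st=None):
    c,Rw,o=cam(name,st); p=(np.atleast_2d(P)-o)@Rw; s=p[:,:2]/p[:,2:]
    return s*(1+c['k1']*(s**2).sum(1,keepdims=True))*K(c)+[c['cx'],c['cy']]
E
python3 - <<'E'
from h import *
s=get_state();print(s)
for n in('scene','top','wrist'):
    print(n,calibration(n)); save(n,n+'0.png')
E
```

```text
{'time': 0.0, 'joint_positions': array([ 1.20714082,  0.32179656, -0.07006674,  1.45170431,  0.02262921,
        1.37081989, -0.05690119]), 'qd': array([-0.00091018, -0.00101103,  0.00053819,  0.00026154,  0.00141906,
       -0.00175826,  0.00164366]), 'joint_torque': array([-6.21760573e-04, -4.91283453e+01, -4.04180093e-01, -3.12522554e+01,
       -6.37133187e-02,  4.36752336e-02,  1.65656352e-04]), 'position': array([ 0.23947719, -0.60369333,  0.23846383]), 'tool_rot': array([-3.08387199e+00, -5.89531682e-01,  7.80623453e-04]), 'ft_force': array([-0.052678  , -0.23825235, -0.38232626]), 'torque': array([0.02063047, 0.01263953, 0.00650769]), 'grip_force': 0.0, 'grip_width': 0.9994282423367697}
scene {'vfov': 51.695287597076984, 'cx': 280.34877480446073, 'cy': 213.5708731942161, 'k1': -0.09954867047298151, 'rvec': array([ 2.11656658,  1.62754147, -0.44540193]), 'tvec': array([-0.1520265 , -0.44793971,  1.41521611])}
top {'vfov': 49.38971496476543, 'cx': 278.18730629979666, 'cy': 213.55412372142828, 'k1': -0.11427351317913284, 'rvec': array([ 2.16465059, -2.12691114,  0.21557334]), 'tvec': array([-0.02011379,  0.58776376,  1.0604725 ])}
wrist {'vfov': 70.40638381969228, 'cx': 279.2788426285087, 'cy': 206.27375411687555, 'k1': -0.011815999781311006, 'hand_eye': array([[ 8.30047165e-04, -9.65506796e-01, -2.60376530e-01,
         7.05228996e-02],
       [ 9.99998864e-01,  4.73768093e-04,  1.43108101e-03,
         4.93439449e-04],
       [-1.25836035e-03, -2.60377422e-01,  9.65506092e-01,
        -1.44837448e-01],
       [ 0.00000000e+00,  0.00000000e+00,  0.00000000e+00,
         1.00000000e+00]])}
```

View pics/top0.png

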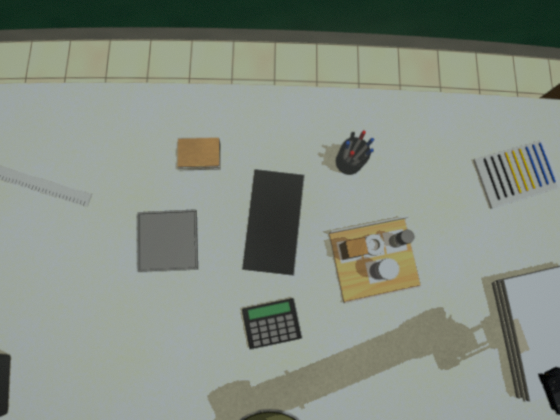

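View pics/scene0.png

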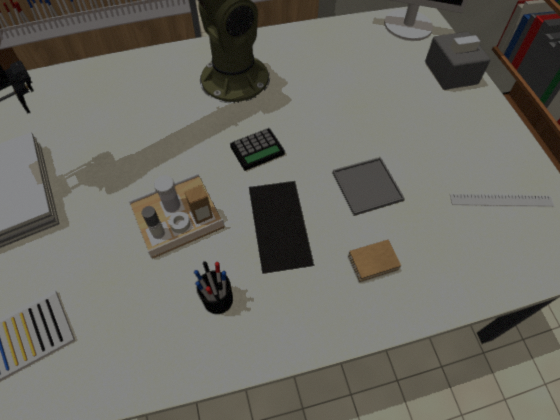

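The top view shows the stand near (375,258), the mat at (273,222), the tray at (168,240), and the pen pot at (352,155). On the stand, the carton is at about (355,246), the tape at (375,244), the glue at (402,238) and the tub at (383,269).

```bash
python3 - <<'E'
from h import *
im=cv2.imread('pics/top0.png'); g=cv2.cvtColor(im,cv2.COLOR_BGR2GRAY)
for nm,(a,b,c,d),m,z in (('mat',(235,310,160,285),g<60,.003),('tray',(128,208,200,280),g<135,.014)):
    k=np.zeros_like(g);k[c:d,a:b]=m[c:d,a:b]*255
    cn=max(cv2.findContours(k,0,2)[0],key=cv2.contourArea)
    r=cv2.minAreaRect(cn); q=cv2.boxPoints(r); w=unproj('top',q,z); print(nm,q.tolist(),w.round(4).tolist(),w.mean(0),np.linalg.norm(np.diff(w,axis=0),axis=1))
for nm,uv,z in (('pot',(352,155),.05),('pad',(199,153),.036),('glue',(404,237),.108),('tub',(387,267),.104)): print(nm,unproj('top',[uv],z))
c=cv2.resize(im[200:315,310:440],None,fx=5,fy=5,interpolation=2);cv2.imwrite('pics/c1.png',c)
E
```

```text
mat [[243.00726318359375, 268.2700500488281], [254.33721923828125, 170.0773468017578], [303.41461181640625, 175.74014282226562], [292.08465576171875, 273.932861328125]] [[0.4564, 0.0743, 0.003], [0.7087, 0.0521, 0.003], [0.6966, -0.0748, 0.003], [0.4444, -0.048, 0.003]] [0.57654119 0.00089037 0.003     ] [0.25331831 0.12750254 0.25359073]
tray [[135.0244140625, 210.7324981689453], [196.68923950195312, 208.67701721191406], [198.72695922851562, 269.80908203125], [137.0621337890625, 271.86456298828125]] [[0.5942, 0.3502, 0.014], [0.6026, 0.1942, 0.014], [0.4499, 0.1827, 0.014], [0.4413, 0.3353, 0.014]] [0.5219847  0.26561497 0.014     ] [0.15616487 0.1531333  0.15290921]
pot [[ 0.74123789 -0.19320155  0.05      ]]
pad [[0.74141453 0.19190711 0.036     ]]
glue [[ 0.52872252 -0.30164501  0.108     ]]
tub [[ 0.45897735 -0.26082637  0.104     ]]
```

View pics/c1.png

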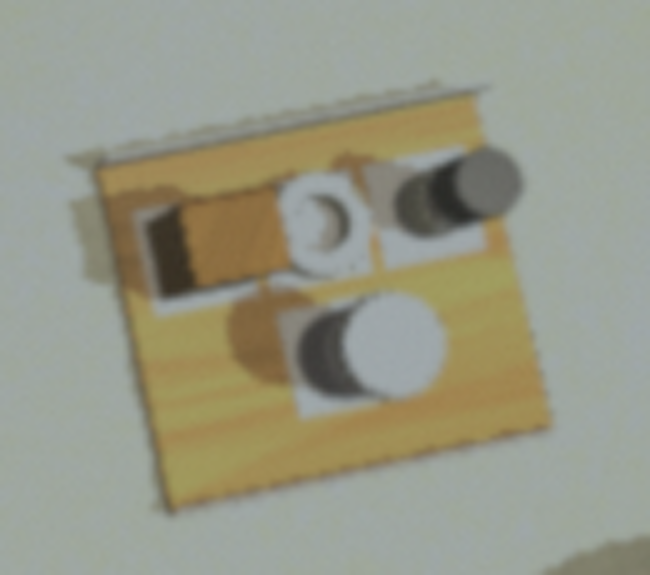

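```bash
cat >> h.py <<'E'
from scipy.optimize import minimize
def fit_stand(name,uv,local,st=None,z=.012):
    w=unproj(name,uv,z,st)[:,:2]; l=np.array(local); a=l-l.mean(0); b=w-w.mean(0)
    th=np.arctan2((a[:,0]*b[:,1]-a[:,1]*b[:,0]).sum(),(a*b).sum())
    Rm=np.array([[np.cos(th),-np.sin(th)],[np.sin(th),np.cos(th)]]); t=w.mean(0)-Rm@l.mean(0)
    return th,t,Rm,(w-(l@Rm.T+t))
E
python3 - <<'E'
from h import *
uv=np.array([(98,165),(478,97),(552,428),(168,510)])/5+[310,200]
th,t,Rm,r=fit_stand('top',uv,[(.09,.1),(.09,-.1),(-.09,-.1),(-.09,.1)])
print(th,t,r.round(4))
for s in [(.035,0),(-.029,0),(.035,.06),(.035,-.06)]: print(s,Rm@s+t)
print(R.from_rotvec(get_state()['tool_rot']).as_matrix().round(3))
E
```

```text
0.20014808689783284 [ 0.48225675 -0.25605383] [[-0.0029 -0.0007]
 [-0.0042 -0.001 ]
 [ 0.0044  0.0012]
 [ 0.0027  0.0006]]
(0.035, 0) [ 0.51655805 -0.24909532]
(-0.029, 0) [ 0.45383567 -0.26181945]
(0.035, 0.06) [ 0.50462918 -0.19029309]
(0.035, -0.06) [ 0.52848691 -0.30789755]
[[ 0.929  0.369 -0.001]
 [ 0.369 -0.929  0.001]
 [-0.    -0.001 -1.   ]]
```

Call:
send_rows:
  xyz:
    - [35,-24,-2]
    - [70,-47,-4]
    - [106,-71,-6]
    - [141,-94,-8]
    - [176,-118,-10]
    - [212,-141,-12]
    - [248,-165,-12]
    - [284,-189,-12]
    - [320,-213,-12]
    - [352,-235,-12]
  dr:
    - [0,0,0.09]
    - [0,0,0.178]
    - [0,0,0.178]
    - [0,0,0.178]
    - [0,0,0.178]
    - [0,0,0.178]
    - [0,0,0.178]
    - [0,0,0.178]
    - [0,0,0.178]
    - [0,0,0.178]
  jaw: 87
  grip_force: 15

```text
time: 0.98
position: [0.477, -0.2597, 0.2515]
tool_rot: [3.126, 0.313, -0.0]
ft_force: [0.7, -0.4, -0.6]
grip_width: 1.003
grip_force: 0.0
```

```bash
python3 - <<'E'
from h import *
import bench
print([n for n in dir(bench) if not n.startswith('_')], getattr(bench,'nose_length',None))
s=get_state();print(s['time'],s['position'],R.from_rotvec(s['tool_rot']).as_matrix().round(3).tolist())
im=save('wrist','w1.png'); np.save('w1.npy',np.r_[s['position'],s['tool_rot']])
for p in [(.455,-.262,.116),(.505,-.190,.112),(.5285,-.308,.12),(.5165,-.249,.036)]: print(proj('wrist',p,s))
E
```

```text
['MotionError', 'calibration', 'close_job', 'get_image', 'get_state', 'nose_length'] 0.017
0.9833 [ 0.47704657 -0.25974704  0.25153298] [[0.98, 0.198, -0.0], [0.198, -0.98, -0.0], [-0.0, 0.0, -1.0]]
[[276.03319982 222.94188502]]
[[211.99946277 158.1406175 ]]
[[340.46270737 159.52613141]]
[[276.07015955 151.89955831]]
```

View pics/w1.png

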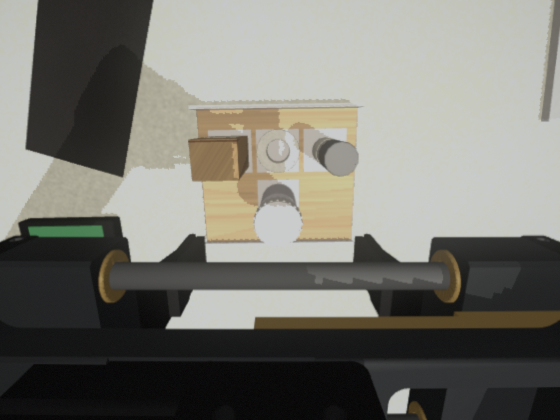

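The wrist view agrees with my estimate to within about 2 px: tub top (278,223), carton (215,159), glue (341,157), tape (278,150). I'll take the tub first.

Call:
send_rows:
  xyz:
    - [-11,0,10]
    - [-22,0,30]
    - [-22,0,55]
    - [-22,0,80]
    - [-22,0,105]
    - [-22,0,125]
    - [-22,0,140]
    - [-22,0,150]
    - [-22,0,151]
    - [-22,0,151]
  dr:
    - [0,0,0]
    - [0,0,0]
    - [0,0,0]
    - [0,0,0]
    - [0,0,0]
    - [0,0,0]
    - [0,0,0]
    - [0,0,0]
    - [0,0,0]
    - [0,0,0]

```text
time: 1.87
position: [0.4546, -0.266, 0.1003]
tool_rot: [-3.125, -0.313, 0.001]
ft_force: [0.0, -0.3, 0.0]
grip_width: 1.002
grip_force: 0.0
```

Call:
send_rows:
  xyz:
    - [0,0,0]
    - [0,0,0]
    - [0,0,0]
    - [0,0,0]
    - [0,0,0]
    - [0,0,0]
    - [0,0,0]
    - [0,0,-3]
    - [0,0,-12]
    - [0,0,-30]
  dr:
    - [0,0,0]
    - [0,0,0]
    - [0,0,0]
    - [0,0,0]
    - [0,0,0]
    - [0,0,0]
    - [0,0,0]
    - [0,0,0]
    - [0,0,0]
    - [0,0,0]
  jaw: 30
  grip_force: 25

```text
time: 2.7
position: [0.4531, -0.2651, 0.1291]
tool_rot: [-3.123, -0.313, 0.006]
ft_force: [-0.7, -0.4, -1.2]
grip_width: 0.538
grip_force: 25.0
```

Call:
send_rows:
  xyz:
    - [0,0,-25]
    - [0,0,-55]
    - [4,-11,-80]
    - [13,-35,-95]
    - [25,-68,-95]
    - [38,-102,-95]
    - [51,-138,-95]
    - [64,-174,-95]
    - [77,-208,-95]
    - [86,-232,-95]
  dr:
    - [0,0,0]
    - [0,0,0]
    - [0,0,0]
    - [0,0,0]
    - [0,0,0]
    - [0,0,0]
    - [0,0,0]
    - [0,0,0]
    - [0,0,0]
    - [0,0,0]

```text
time: 3.53
position: [0.4931, -0.0174, 0.2264]
tool_rot: [-3.125, -0.319, -0.002]
ft_force: [-0.0, -0.1, -1.5]
grip_width: 0.541
grip_force: 25.0
```

Call:
send_rows:
  xyz:
    - [7,-20,5]
    - [10,-28,25]
    - [10,-28,50]
    - [10,-28,75]
    - [10,-28,95]
    - [10,-28,110]
    - [10,-28,120]
    - [10,-28,128]
    - [10,-28,131]
    - [10,-28,132]
  dr:
    - [0,0,0]
    - [0,0,0]
    - [0,0,0]
    - [0,0,0]
    - [0,0,0]
    - [0,0,0]
    - [0,0,0]
    - [0,0,0]
    - [0,0,0]
    - [0,0,0]

```text
time: 4.37
position: [0.4975, 0.0079, 0.0936]
tool_rot: [3.126, 0.313, 0.0]
ft_force: [-0.5, -0.1, -1.3]
grip_width: 0.535
grip_force: 25.0
```

```bash
python3 - <<'E'
from h import *
s=get_state();print(s['time'],s['position'],s['tool_rot'],s['ft_force'],s['grip_width'])
a=save('scene','s1.png');b=save('top','t1.png')
c=np.hstack([cv2.resize(x,None,fx=3,fy=3)[:560] for x in (a[150:280,130:260+60],b[160:290,200:330])])[:,:800]
cv2.imwrite('pics/c2.png',c[:,:,::-1])
E
```

```text
4.3667 [0.49747147 0.00787496 0.09364013] [3.12587246e+00 3.13198703e-01 1.14415261e-04] [-0.50804462 -0.06371549 -1.32150299] 0.5350218253753618
```

View pics/c2.png

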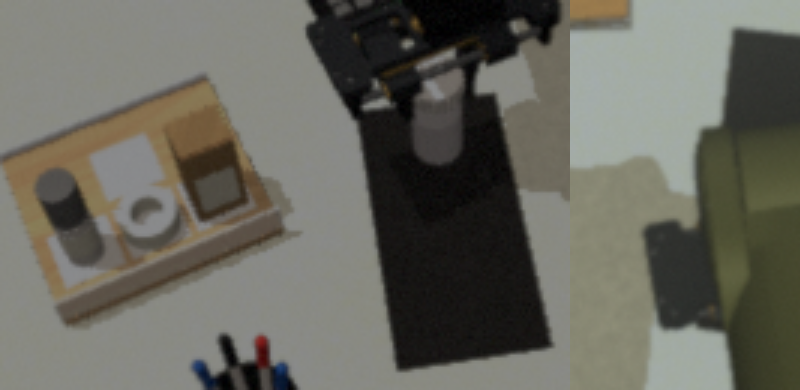

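Call:
send_rows:
  xyz:
    - [0,0,1]
    - [0,0,2]
    - [0,0,2.5]
    - [0,0,2.5]
    - [0,0,2.5]
    - [0,0,2.5]
    - [0,0,2.5]
    - [0,0,2.5]
    - [0,0,2.5]
    - [0,0,2.5]
  dr:
    - [0,0,0]
    - [0,0,0]
    - [0,0,0]
    - [0,0,0]
    - [0,0,0]
    - [0,0,0]
    - [0,0,0]
    - [0,0,0]
    - [0,0,0]
    - [0,0,0]

```text
time: 5.3
position: [0.4978, 0.0079, 0.0915]
tool_rot: [3.126, 0.313, 0.002]
ft_force: [0.4, 0.3, 5.7]
grip_width: 0.538
grip_force: 24.9
```

Call:
send_rows:
  xyz:
    - [0,0,0]
    - [0,0,0]
    - [0,0,0]
    - [0,0,0]
    - [0,0,0]
    - [0,0,-5]
    - [0,0,-25]
    - [0,0,-55]
    - [0,0,-85]
    - [0,0,-110]
  dr:
    - [0,0,0]
    - [0,0,0]
    - [0,0,0]
    - [0,0,0]
    - [0,0,0]
    - [0,0,0]
    - [0,0,0]
    - [0,0,0]
    - [0,0,0]
    - [0,0,0]
  jaw: 80

```text
time: 6.13
position: [0.4975, 0.0081, 0.2033]
tool_rot: [3.126, 0.314, 0.002]
ft_force: [1.0, 0.1, -0.1]
grip_width: 0.922
grip_force: 0.0
```

Call:
send_rows:
  xyz:
    - [-4,25,0]
    - [-9,55,0]
    - [-15,90,0]
    - [-20,125,0]
    - [-26,160,0]
    - [-32,190,0]
    - [-32,197,0]
    - [-32,197,10]
    - [-32,197,20]
    - [-32,197,20]
  dr:
    - [0,0,0]
    - [0,0,0]
    - [0,0,0]
    - [0,0,0]
    - [0,0,0]
    - [0,0,0]
    - [0,0,0]
    - [0,0,0]
    - [0,0,0]
    - [0,0,0]

```text
time: 6.97
position: [0.5037, -0.1889, 0.1782]
tool_rot: [-3.122, -0.317, 0.006]
ft_force: [-0.4, 0.5, -0.5]
grip_width: 0.92
grip_force: 0.0
```

```bash
python3 - <<'E'
from h import *
s=get_state();print(s['time'],s['position'],s['tool_rot'])
save('wrist','w2.png')
for p in [(.505,-.190,.112),(.5285,-.308,.12)]: print(proj('wrist',p,s))
E
```

```text
6.9667 [ 0.50371459 -0.18894095  0.1782471 ] [-3.12249524 -0.31701091  0.00599377]
[[280.1151808  222.42386868]]
[[446.75882973 227.02291978]]
```

View pics/w2.png

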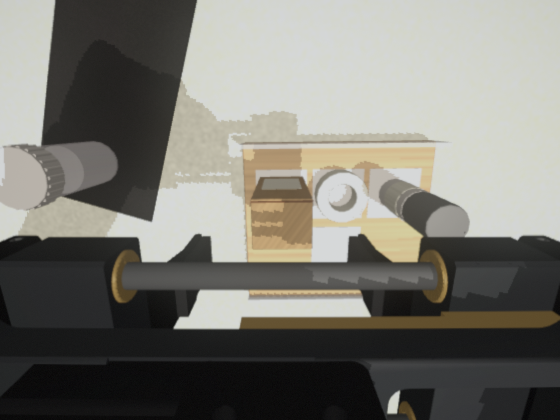

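The tub stands on the mat, and the carton top spans (251–312, 199–247), centred under the gripper as predicted. I'm picking the carton.

Call:
send_rows:
  xyz:
    - [0,0,10]
    - [0,0,25]
    - [0,0,45]
    - [0,0,63]
    - [0,0,78]
    - [0,0,88]
    - [0,0,93]
    - [0,0,93]
    - [0,0,93]
    - [0,0,93]
  dr:
    - [0,0,0]
    - [0,0,0]
    - [0,0,0]
    - [0,0,0]
    - [0,0,0]
    - [0,0,0]
    - [0,0,0]
    - [0,0,0]
    - [0,0,0]
    - [0,0,0]

```text
time: 7.85
position: [0.5059, -0.1916, 0.0891]
tool_rot: [3.125, 0.314, 0.003]
ft_force: [-0.5, -0.3, 0.2]
grip_width: 0.921
grip_force: 0.0
```

Call:
send_rows:
  xyz:
    - [0,0,0]
    - [0,0,0]
    - [0,0,0]
    - [0,0,0]
    - [0,0,0]
    - [0,0,0]
    - [0,0,0]
    - [0,0,-3]
    - [0,0,-12]
    - [0,0,-30]
  dr:
    - [0,0,0]
    - [0,0,0]
    - [0,0,0]
    - [0,0,0]
    - [0,0,0]
    - [0,0,0]
    - [0,0,0]
    - [0,0,0]
    - [0,0,0]
    - [0,0,0]
  jaw: 30

```text
time: 8.68
position: [0.5032, -0.1909, 0.1165]
tool_rot: [-3.123, -0.313, 0.007]
ft_force: [-0.8, -0.2, -2.2]
grip_width: 0.52
grip_force: 25.0
```

Call:
send_rows:
  xyz:
    - [0,0,-25]
    - [0,0,-55]
    - [5,-8,-80]
    - [20,-32,-90]
    - [40,-65,-90]
    - [60,-97,-90]
    - [80,-130,-90]
    - [98,-158,-90]
    - [105,-170,-90]
    - [108,-175,-90]
  dr:
    - [0,0,0]
    - [0,0,0]
    - [0,0,0]
    - [0,0,0]
    - [0,0,0]
    - [0,0,0]
    - [0,0,0]
    - [0,0,0]
    - [0,0,0]
    - [0,0,0]

```text
time: 9.52
position: [0.5765, 0.0059, 0.2086]
tool_rot: [-3.123, -0.322, -0.001]
ft_force: [0.2, 0.4, -1.6]
grip_width: 0.527
grip_force: 25.0
```

Call:
send_rows:
  xyz:
    - [0,0,5]
    - [0,0,20]
    - [0,0,45]
    - [0,0,70]
    - [0,0,92]
    - [0,0,108]
    - [0,0,118]
    - [0,0,124]
    - [0,0,127]
    - [0,0,127]
  dr:
    - [0,0,0]
    - [0,0,0]
    - [0,0,0]
    - [0,0,0]
    - [0,0,0]
    - [0,0,0]
    - [0,0,0]
    - [0,0,0]
    - [0,0,0]
    - [0,0,0]

```text
time: 10.35
position: [0.5762, 0.0005, 0.0811]
tool_rot: [3.126, 0.312, -0.0]
ft_force: [0.6, -0.4, -3.2]
grip_width: 0.528
grip_force: 25.0
```

Call:
send_rows:
  xyz:
    - [0,0,1]
    - [0,0,2]
    - [0,0,2.5]
    - [0,0,2.5]
    - [0,0,2.5]
    - [0,0,2.5]
    - [0,0,2.5]
    - [0,0,2.5]
    - [0,0,2.5]
    - [0,0,2.5]
  dr:
    - [0,0,0]
    - [0,0,0]
    - [0,0,0]
    - [0,0,0]
    - [0,0,0]
    - [0,0,0]
    - [0,0,0]
    - [0,0,0]
    - [0,0,0]
    - [0,0,0]

```text
time: 11.18
position: [0.5766, 0.0015, 0.0791]
tool_rot: [3.126, 0.313, 0.001]
ft_force: [-0.5, -0.2, 1.7]
grip_width: 0.524
grip_force: 25.0
```

Call:
send_rows:
  xyz:
    - [0,0,0]
    - [0,0,0]
    - [0,0,0]
    - [0,0,0]
    - [0,0,0]
    - [0,0,-5]
    - [0,0,-25]
    - [0,0,-55]
    - [0,0,-90]
    - [0,0,-115]
  dr:
    - [0,0,0]
    - [0,0,0]
    - [0,0,0]
    - [0,0,0]
    - [0,0,0]
    - [0,0,0]
    - [0,0,0]
    - [0,0,0]
    - [0,0,0]
    - [0,0,0]
  jaw: 80

```text
time: 12.02
position: [0.5768, 0.0017, 0.1966]
tool_rot: [3.126, 0.314, 0.004]
ft_force: [1.1, 0.3, 0.3]
grip_width: 0.917
grip_force: 0.0
```

Call:
send_rows:
  xyz:
    - [-8,22,0]
    - [-19,53,0]
    - [-32,88,0]
    - [-45,124,0]
    - [-58,160,0]
    - [-71,196,0]
    - [-84,232,0]
    - [-95,262,0]
    - [-102,282,0]
    - [-106,292,0]
  dr:
    - [0,0,0]
    - [0,0,0]
    - [0,0,0]
    - [0,0,0]
    - [0,0,0]
    - [0,0,0]
    - [0,0,0]
    - [0,0,0]
    - [0,0,0]
    - [0,0,0]

```text
time: 12.85
position: [0.5286, -0.3103, 0.1936]
tool_rot: [3.125, 0.305, -0.001]
ft_force: [-0.4, -0.2, 0.3]
grip_width: 0.92
grip_force: 0.0
```

```bash
python3 - <<'E'
from h import *
get_image('top')
s=get_state();print(s['time'],s['position'],s['tool_rot'])
save('wrist','w3.png')
for p in [(.531,-.306,.12),(.5165,-.249,.036)]: print(proj('wrist',p,s))
E
```

```text
12.9 [ 0.52850132 -0.31082907  0.19348622] [ 3.12502432e+00  3.03736970e-01 -1.23807239e-03]
[[272.37618344 216.7804764 ]]
[[217.60062762 195.97091094]]
```

View pics/w3.png

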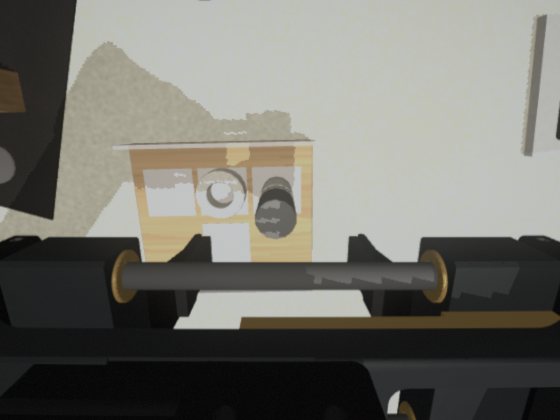

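The glue top sits at (276,220), near the predicted (272,217). I'll shift a little and pick it.

Call:
send_rows:
  xyz:
    - [-1,1,0]
    - [-2,2.5,5]
    - [-2,2.5,20]
    - [-2,2.5,40]
    - [-2,2.5,60]
    - [-2,2.5,80]
    - [-2,2.5,94]
    - [-2,2.5,100]
    - [-2,2.5,100]
    - [-2,2.5,100]
  dr:
    - [0,0,0]
    - [0,0,0]
    - [0,0,0]
    - [0,0,0]
    - [0,0,0]
    - [0,0,0]
    - [0,0,0]
    - [0,0,0]
    - [0,0,0]
    - [0,0,0]

```text
time: 13.78
position: [0.5294, -0.3075, 0.0939]
tool_rot: [-3.126, -0.316, -0.001]
ft_force: [-0.7, 0.5, -0.3]
grip_width: 0.917
grip_force: 0.0
```

Call:
send_rows:
  xyz:
    - [0,0,0]
    - [0,0,0]
    - [0,0,0]
    - [0,0,0]
    - [0,0,0]
    - [0,0,0]
    - [0,0,0]
    - [0,0,-3]
    - [0,0,-12]
    - [0,0,-30]
  dr:
    - [0,0,0]
    - [0,0,0]
    - [0,0,0]
    - [0,0,0]
    - [0,0,0]
    - [0,0,0]
    - [0,0,0]
    - [0,0,0]
    - [0,0,0]
    - [0,0,0]
  jaw: 20

```text
time: 14.62
position: [0.5272, -0.3079, 0.1221]
tool_rot: [-3.123, -0.313, 0.006]
ft_force: [-0.6, -0.3, -1.2]
grip_width: 0.375
grip_force: 25.0
```

Call:
send_rows:
  xyz:
    - [0,0,-25]
    - [0,0,-55]
    - [8,-11,-80]
    - [28,-41,-90]
    - [52,-76,-90]
    - [76,-111,-90]
    - [100,-146,-90]
    - [122,-179,-90]
    - [140,-205,-90]
    - [155,-227,-90]
  dr:
    - [0,0,0]
    - [0,0,0]
    - [0,0,0]
    - [0,0,0]
    - [0,0,0]
    - [0,0,0]
    - [0,0,0]
    - [0,0,0]
    - [0,0,0]
    - [0,0,0]

```text
time: 15.45
position: [0.6364, -0.0513, 0.2145]
tool_rot: [-3.124, -0.318, -0.002]
ft_force: [0.6, -0.1, -0.6]
grip_width: 0.372
grip_force: 25.0
```

Call:
send_rows:
  xyz:
    - [15,-22,0]
    - [26,-38,5]
    - [30,-44,25]
    - [30,-44,50]
    - [30,-44,75]
    - [30,-44,98]
    - [30,-44,114]
    - [30,-44,122]
    - [30,-44,126]
    - [30,-44,127]
  dr:
    - [0,0,0]
    - [0,0,0]
    - [0,0,0]
    - [0,0,0]
    - [0,0,0]
    - [0,0,0]
    - [0,0,0]
    - [0,0,0]
    - [0,0,0]
    - [0,0,0]

```text
time: 16.28
position: [0.6568, -0.0061, 0.0882]
tool_rot: [3.126, 0.313, 0.001]
ft_force: [-2.4, -1.2, 6.2]
grip_width: 0.377
grip_force: 25.0
```

Call:
send_rows:
  xyz:
    - [0,0,1]
    - [0,0,2]
    - [0,0,2.5]
    - [0,0,2.5]
    - [0,0,2.5]
    - [0,0,2.5]
    - [0,0,2.5]
    - [0,0,2.5]
    - [0,0,2.5]
    - [0,0,2.5]
  dr:
    - [0,0,0]
    - [0,0,0]
    - [0,0,0]
    - [0,0,0]
    - [0,0,0]
    - [0,0,0]
    - [0,0,0]
    - [0,0,0]
    - [0,0,0]
    - [0,0,0]

```text
time: 17.12
position: [0.6571, -0.006, 0.0881]
tool_rot: [3.125, 0.313, 0.003]
ft_force: [-5.1, 0.4, 11.5]
grip_width: 0.37
grip_force: 25.0
```

```bash
python3 - <<'E'
from h import *
a=save('scene','s2.png')
cv2.imwrite('pics/c3.png',cv2.resize(a[160:290,120:320],None,fx=4,fy=4,interpolation=2)[:,:,::-1])
E
```

```text
(no output)
```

View pics/c3.png

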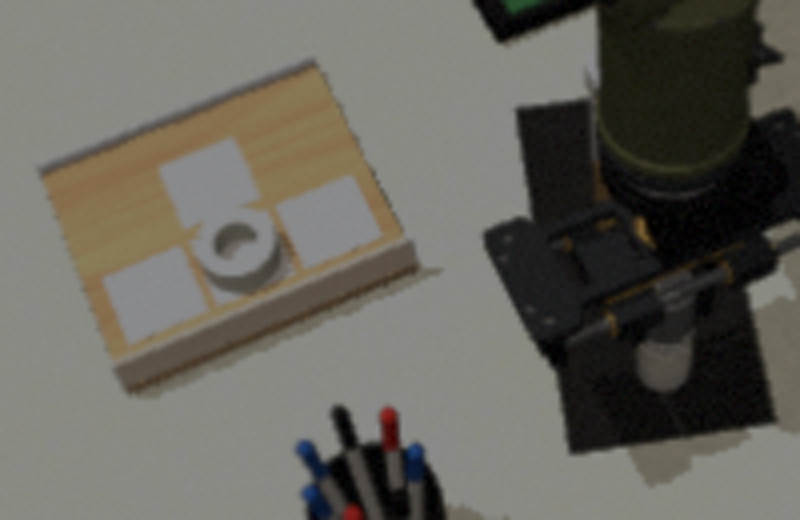

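```bash
python3 - <<'E'
from h import *
for z0 in (.003,.0065):
  print(((proj('scene',[(.657,-.006,z0+h) for h in (0,.062,.108)])-[120,160])*4).round(1).tolist())
for t in (.2,-.2): print(((proj('scene',[(.657+t*.98*(z-.088),-.006+t*.2*(z-.088),z) for z in (.0,.068,.108)])-[120,160])*4).round(1).tolist())
a=cv2.imread('pics/s2.png')
cv2.imwrite('pics/c4.png',cv2.resize(a[218:266,260:320],None,fx=12,fy=12,interpolation=2))
E
```

```text
[[661.1, 366.6], [663.0, 320.5], [664.4, 283.1]]
[[661.2, 364.1], [663.1, 317.8], [664.6, 280.1]]
[[648.4, 346.2], [660.0, 312.8], [667.5, 291.1]]
[[673.8, 391.5], [666.1, 323.5], [661.2, 280.2]]
```

View pics/c4.png

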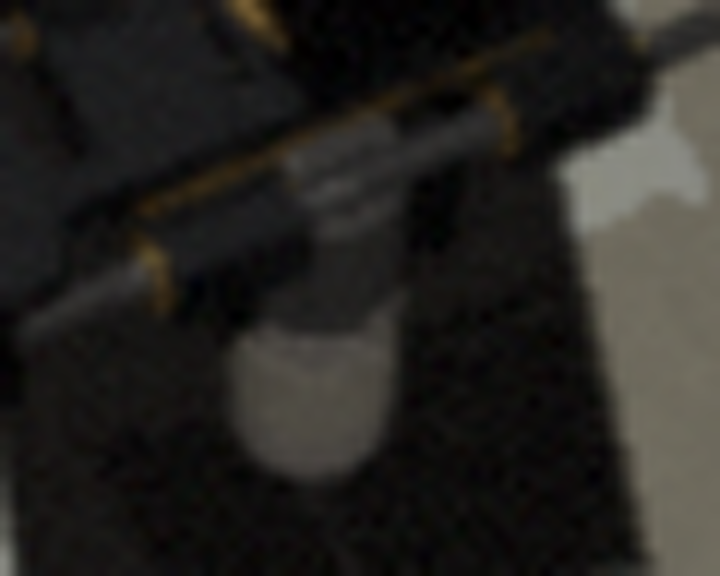

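The glue looks roughly upright, with its foot at c4 (312,435) and its top at (345,150). It leans perhaps 0.1 rad, so I'll relax the grip to let it settle before opening.

Call:
send_rows:
  xyz:
    - [0,0,0]
    - [0,0,0]
    - [0,0,0]
    - [0,0,0]
    - [0,0,0]
    - [0,0,0]
    - [0,0,0]
    - [0,0,0]
    - [0,0,0]
    - [0,0,0]
  dr:
    - [0,0,0]
    - [0,0,0]
    - [0,0,0]
    - [0,0,0]
    - [0,0,0]
    - [0,0,0]
    - [0,0,0]
    - [0,0,0]
    - [0,0,0]
    - [0,0,0]
  grip_force: 3

```text
time: 18.0
position: [0.6565, -0.0063, 0.084]
tool_rot: [-3.126, -0.313, -0.001]
ft_force: [-0.1, 1.4, 3.5]
grip_width: 0.377
grip_force: 3.0
```

Call:
send_rows:
  xyz:
    - [0,0,0]
    - [0,0,0]
    - [0,0,0]
    - [0,0,0]
    - [0,0,0]
    - [0,0,-5]
    - [0,0,-25]
    - [0,0,-55]
    - [0,0,-90]
    - [0,0,-110]
  dr:
    - [0,0,0]
    - [0,0,0]
    - [0,0,0]
    - [0,0,0]
    - [0,0,0]
    - [0,0,0]
    - [0,0,0]
    - [0,0,0]
    - [0,0,0]
    - [0,0,0]
  jaw: 80

```text
time: 18.83
position: [0.6576, -0.006, 0.1983]
tool_rot: [3.125, 0.314, 0.007]
ft_force: [1.0, 0.4, 1.8]
grip_width: 0.91
grip_force: 0.0
```

Call:
send_rows:
  xyz:
    - [0,0,0]
    - [0,0,0]
    - [0,0,0]
    - [0,0,0]
    - [0,0,0]
    - [0,0,0]
    - [0,0,0]
    - [0,0,0]
    - [0,0,0]
    - [0,0,0]
  dr:
    - [0,0,0]
    - [0,0,0]
    - [0,0,0]
    - [0,0,0]
    - [0,0,0]
    - [0,0,0]
    - [0,0,0]
    - [0,0,0]
    - [0,0,0]
    - [0,0,0]

```text
time: 19.67
position: [0.6563, -0.0063, 0.1939]
tool_rot: [3.126, 0.313, -0.0]
ft_force: [-0.1, 0.6, 1.1]
grip_width: 0.92
grip_force: 0.0
```

```bash
python3 - <<'E'
from h import *
s=get_state();print(s['time'],s['position'],s['tool_rot'])
save('wrist','w4.png'); np.save('w4.npy',np.r_[s['position'],s['tool_rot']])
print(proj('wrist',[(.657,-.006,.111),(.5766,.001,.103),(.4975,.008,.107)],s))
E
```

```text
19.6667 [ 0.65629571 -0.00628925  0.1939438 ] [ 3.12590003e+00  3.13420968e-01 -2.07514993e-04]
[[277.94889765 216.51637702]
 [252.49305938 296.64635225]
 [230.2787878  369.71610191]]
```

View pics/w4.png

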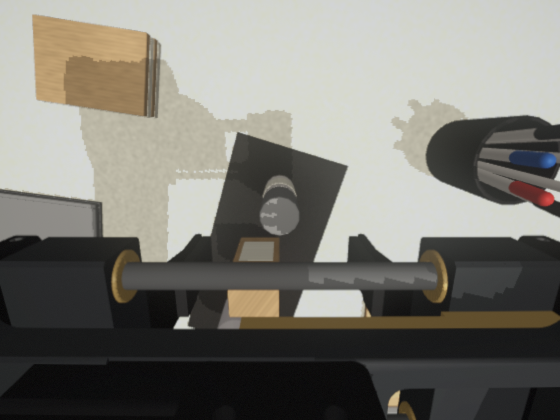

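The glue is standing upright on the mat at (280,216) and the carton is behind it. Next I go over the tape.

Call:
send_rows:
  xyz:
    - [-15,17,0]
    - [-40,46,0]
    - [-68,79,0]
    - [-96,111,0]
    - [-124,144,0]
    - [-150,174,0]
    - [-170,198,0]
    - [-180,209,0]
    - [-184,213,0]
    - [-184,213,0]
  dr:
    - [0,0,0]
    - [0,0,0]
    - [0,0,0]
    - [0,0,0]
    - [0,0,0]
    - [0,0,0]
    - [0,0,0]
    - [0,0,0]
    - [0,0,0]
    - [0,0,0]

```text
time: 20.55
position: [0.5175, -0.253, 0.1942]
tool_rot: [3.126, 0.309, -0.0]
ft_force: [-0.2, 1.0, 0.0]
grip_width: 0.924
grip_force: 0.0
```

Call:
send_rows:
  xyz:
    - [0,0,15]
    - [0,0,40]
    - [0,0,60]
    - [0,0,70]
    - [0,0,70]
    - [0,0,70]
    - [0,0,70]
    - [0,0,70]
    - [0,0,70]
    - [0,0,70]
  dr:
    - [0,0,0]
    - [0,0,0]
    - [0,0,0]
    - [0,0,0]
    - [0,0,0]
    - [0,0,0]
    - [0,0,0]
    - [0,0,0]
    - [0,0,0]
    - [0,0,0]

```text
time: 21.38
position: [0.5187, -0.2519, 0.125]
tool_rot: [3.125, 0.313, 0.002]
ft_force: [-0.2, 0.3, -0.4]
grip_width: 0.917
grip_force: 0.0
```

```bash
python3 - <<'E'
from h import *
s=get_state();print(s['time'],s['position'],s['tool_rot'])
save('wrist','w5.png'); np.save('w5.npy',np.r_[s['position'],s['tool_rot']])
print(proj('wrist',[(.519,-.2515,.036),(.519,-.2515,.012)],s))
E
```

```text
21.3833 [ 0.51874612 -0.25187455  0.12498827] [3.12492703e+00 3.12986657e-01 1.99212622e-03]
[[277.63723858 214.98252117]
 [277.71595676 207.30333153]]
```

View pics/w5.png

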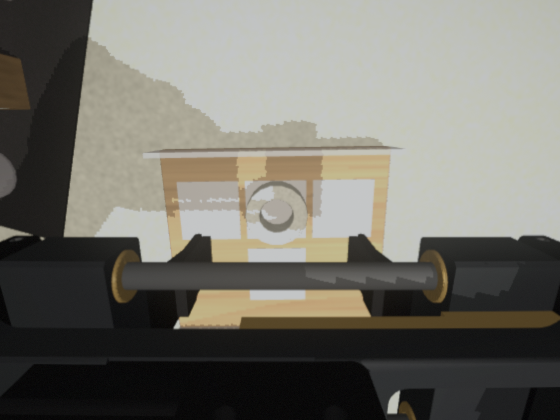

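Call:
send_rows:
  xyz:
    - [1,0,15]
    - [1,0,35]
    - [1,0,55]
    - [1,0,72]
    - [1,0,84]
    - [1,0,91]
    - [1,0,93]
    - [1,0,93]
    - [1,0,93]
    - [1,0,93]
  dr:
    - [0,0,0]
    - [0,0,0]
    - [0,0,0]
    - [0,0,0]
    - [0,0,0]
    - [0,0,0]
    - [0,0,0]
    - [0,0,0]
    - [0,0,0]
    - [0,0,0]

```text
time: 22.27
position: [0.5201, -0.2517, 0.0322]
tool_rot: [3.125, 0.313, 0.003]
ft_force: [1.4, -0.7, -0.3]
grip_width: 0.917
grip_force: 0.0
```

Call:
send_rows:
  xyz:
    - [0,0,0]
    - [0,0,0]
    - [0,0,0]
    - [0,0,0]
    - [0,0,0]
    - [0,0,0]
    - [0,0,0]
    - [0,0,-3]
    - [0,0,-15]
    - [0,0,-40]
  dr:
    - [0,0,0]
    - [0,0,0]
    - [0,0,0]
    - [0,0,0]
    - [0,0,0]
    - [0,0,0]
    - [0,0,0]
    - [0,0,0]
    - [0,0,0]
    - [0,0,0]
  jaw: 35
  grip_force: 25

```text
time: 23.1
position: [0.5169, -0.2504, 0.0691]
tool_rot: [-3.122, -0.313, 0.008]
ft_force: [-0.9, 0.5, -1.4]
grip_width: 0.587
grip_force: 25.0
```

```bash
python3 - <<'E'
from h import *
v=np.load('w5.npy'); s={'position':v[:3],'tool_rot':v[3:]}
print('spots c,g,t,tape',unproj('wrist',[(210,210),(343,209),(277,275),],.012,s),unproj('wrist',[(277,213)],.036,s))
v=np.load('w4.npy'); s={'position':v[:3],'tool_rot':v[3:]}
print('mat far corners',unproj('wrist',[(238,133),(347,166)],.003,s),'tray corner',unproj('wrist',[(102,204)],.014,s))
print(get_state()['position'],get_state()['grip_width'])
E
```

```text
spots c,g,t,tape [[ 0.50443484 -0.19225722  0.012     ]
 [ 0.52911459 -0.30941692  0.012     ]
 [ 0.45305824 -0.26410871  0.012     ]] [[ 0.52055742 -0.25065602  0.036     ]]
mat far corners [[ 0.70955229  0.04965163  0.003     ]
 [ 0.69835623 -0.07679406  0.003     ]] tray corner [[0.60261324 0.18644925 0.014     ]]
[ 0.51685284 -0.25041104  0.06908278] 0.5873882495157342
```

Call:
send_rows:
  xyz:
    - [0,0,-30]
    - [0,0,-65]
    - [0,-3,-95]
    - [5,-24,-95]
    - [12,-57,-95]
    - [19,-93,-95]
    - [27,-130,-95]
    - [35,-167,-95]
    - [42,-204,-95]
    - [50,-241,-95]
  dr:
    - [0,0,0]
    - [0,0,0]
    - [0,0,0]
    - [0,0,0]
    - [0,0,0]
    - [0,0,0]
    - [0,0,0]
    - [0,0,0]
    - [0,0,0]
    - [0,0,0]

```text
time: 23.93
position: [0.5201, -0.0036, 0.1672]
tool_rot: [3.125, 0.313, 0.002]
ft_force: [0.8, 0.2, -1.3]
grip_width: 0.592
grip_force: 25.0
```

Call:
send_rows:
  xyz:
    - [8,-38,0]
    - [16,-76,0]
    - [24,-113,0]
    - [32,-148,0]
    - [38,-178,0]
    - [41,-195,0]
    - [42,-202,0]
    - [42,-202,0]
    - [42,-202,0]
    - [42,-202,0]
  dr:
    - [0,0,0]
    - [0,0,0]
    - [0,0,0]
    - [0,0,0]
    - [0,0,0]
    - [0,0,0]
    - [0,0,0]
    - [0,0,0]
    - [0,0,0]
    - [0,0,0]

```text
time: 24.77
position: [0.522, 0.1987, 0.166]
tool_rot: [3.125, 0.309, -0.0]
ft_force: [0.2, 0.6, -0.9]
grip_width: 0.587
grip_force: 25.0
```

```bash
python3 - <<'E'
from h import *
s=get_state();print(s['time'],s['position'],s['tool_rot'],s['grip_width'])
save('wrist','w6.png'); np.save('w6.npy',np.r_[s['position'],s['tool_rot']])
E
```

```text
24.7667 [0.5219795  0.19866818 0.16601649] [ 3.12473072e+00  3.08810897e-01 -2.15685134e-04] 0.5872928187839876
```

View pics/w6.png

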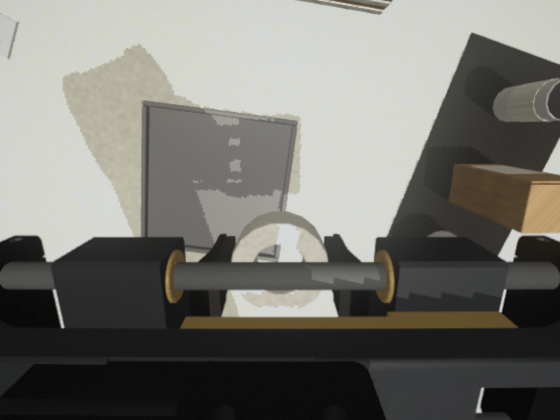

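```bash
python3 - <<'E'
from h import *
v=np.load('w6.npy'); s={'position':v[:3],'tool_rot':v[3:]}
w=unproj('wrist',[(142,101),(299,120),(278,259)],.014,s);print(w,np.linalg.norm(w[0]-w[1]),np.linalg.norm(w[2]-w[1]),(w[0]+w[2])/2)
im=cv2.imread('pics/w6.png');cv2.imwrite('pics/c5.png',cv2.resize(im[85:275,120:320],None,fx=3,fy=3))
E
```

```text
[[0.5886448  0.34309515 0.014     ]
 [0.60073223 0.19388795 0.014     ]
 [0.45462499 0.18530384 0.014     ]] 0.14969600490568327 0.1463591966267204 [0.52163489 0.2641995  0.014     ]
```

Call:
send_rows:
  xyz:
    - [4,-20,0]
    - [9,-45,0]
    - [12,-63,10]
    - [12,-63,40]
    - [12,-63,70]
    - [12,-63,95]
    - [12,-63,115]
    - [12,-63,130]
    - [12,-63,137]
    - [12,-63,140]
  dr:
    - [0,0,0]
    - [0,0,0]
    - [0,0,0]
    - [0,0,0]
    - [0,0,0]
    - [0,0,0]
    - [0,0,0]
    - [0,0,0]
    - [0,0,0]
    - [0,0,0]

```text
time: 25.65
position: [0.5205, 0.2633, 0.0247]
tool_rot: [3.125, 0.31, -0.003]
ft_force: [0.2, 0.8, -0.8]
grip_width: 0.594
grip_force: 25.0
```

Call:
send_rows:
  xyz:
    - [0,0,1]
    - [0,0,2]
    - [0,0,2]
    - [0,0,2]
    - [0,0,2]
    - [0,0,2]
    - [0,0,2]
    - [0,0,2]
    - [0,0,2]
    - [0,0,2]
  dr:
    - [0,0,0]
    - [0,0,0]
    - [0,0,0]
    - [0,0,0]
    - [0,0,0]
    - [0,0,0]
    - [0,0,0]
    - [0,0,0]
    - [0,0,0]
    - [0,0,0]

```text
time: 26.48
position: [0.5208, 0.2652, 0.0242]
tool_rot: [3.126, 0.314, 0.0]
ft_force: [0.6, 0.5, 1.1]
grip_width: 0.593
grip_force: 25.0
```

Call:
send_rows:
  xyz:
    - [0,0,0]
    - [0,0,0]
    - [0,0,0]
    - [0,0,0]
    - [0,0,0]
    - [0,0,-5]
    - [0,0,-25]
    - [0,0,-55]
    - [0,0,-90]
    - [0,0,-120]
  dr:
    - [0,0,0]
    - [0,0,0]
    - [0,0,0]
    - [0,0,0]
    - [0,0,0]
    - [0,0,0]
    - [0,0,0]
    - [0,0,0]
    - [0,0,0]
    - [0,0,0]
  jaw: 80

```text
time: 27.32
position: [0.5206, 0.2655, 0.1461]
tool_rot: [-3.125, -0.314, -0.001]
ft_force: [0.5, 1.1, 0.1]
grip_width: 0.918
grip_force: 0.0
```

Call:
send_rows:
  xyz:
    - [0,0,0]
    - [0,0,0]
    - [0,0,-10]
    - [0,0,-35]
    - [0,0,-50]
    - [0,0,-50]
    - [0,0,-50]
    - [0,0,-50]
    - [0,0,-50]
    - [0,0,-50]
  dr:
    - [0,0,0]
    - [0,0,0]
    - [0,0,0]
    - [0,0,0]
    - [0,0,0]
    - [0,0,0]
    - [0,0,0]
    - [0,0,0]
    - [0,0,0]
    - [0,0,0]

```text
time: 28.15
position: [0.52, 0.2647, 0.1926]
tool_rot: [3.125, 0.313, -0.004]
ft_force: [0.1, -0.6, 0.2]
grip_width: 0.921
grip_force: 0.0
```

```bash
python3 - <<'E'
from h import *
s=get_state();print(s['time'],s['position'],s['tool_rot'],s['grip_width'])
save('wrist','w7.png'); np.save('w7.npy',np.r_[s['position'],s['tool_rot']])
E
```

```text
28.15 [0.52003504 0.2647271  0.19258362] [ 3.12525237  0.31340265 -0.00386918] 0.9209106916865261
```

View pics/w7.png

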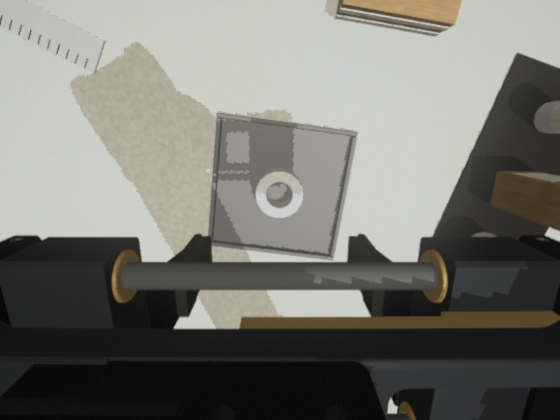

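```bash
python3 - <<'E'
from h import *
v=np.load('w7.npy'); s={'position':v[:3],'tool_rot':v[3:]}
w=unproj('wrist',[(217,113),(356,131),(333,259),(210,243)],.014,s);print(w.mean(0),np.linalg.norm(np.diff(w,axis=0),axis=1))
print(unproj('wrist',[(279,193)],.029,s))
print('glue err px->', proj('wrist',[(.657,-.006,.111)],s))
E
```

```text
[0.52160933 0.26412866 0.014     ] [0.14672367 0.14799438 0.14574297]
[[0.52184337 0.26428696 0.029     ]]
glue err px-> [[671.46877218 114.20541293]]
```

The tape is centred in the tray to within 1 mm. Now I return the tub.

Call:
send_rows:
  xyz:
    - [-6,20,0]
    - [-15,50,0]
    - [-25,85,0]
    - [-36,120,0]
    - [-46,155,0]
    - [-57,190,0]
    - [-66,222,0]
    - [-72,241,0]
    - [-74,247,0]
    - [-74,247,0]
  dr:
    - [0,0,0]
    - [0,0,0]
    - [0,0,0]
    - [0,0,0]
    - [0,0,0]
    - [0,0,0]
    - [0,0,0]
    - [0,0,0]
    - [0,0,0]
    - [0,0,0]

```text
time: 29.03
position: [0.4969, 0.0066, 0.1937]
tool_rot: [3.126, 0.307, -0.001]
ft_force: [0.4, -0.3, -0.8]
grip_width: 0.917
grip_force: 0.0
```

Call:
send_rows:
  xyz:
    - [0,0,0]
    - [0,0,15]
    - [0,0,35]
    - [0,0,55]
    - [0,0,75]
    - [0,0,90]
    - [0,0,100]
    - [0,0,103]
    - [0,0,103]
    - [0,0,103]
  dr:
    - [0,0,0]
    - [0,0,0]
    - [0,0,0]
    - [0,0,0]
    - [0,0,0]
    - [0,0,0]
    - [0,0,0]
    - [0,0,0]
    - [0,0,0]
    - [0,0,0]

```text
time: 29.87
position: [0.4979, 0.0093, 0.0917]
tool_rot: [-3.126, -0.315, -0.002]
ft_force: [-0.5, -0.7, 1.0]
grip_width: 0.916
grip_force: 0.0
```

Call:
send_rows:
  xyz:
    - [0,0,0]
    - [0,0,0]
    - [0,0,0]
    - [0,0,0]
    - [0,0,0]
    - [0,0,0]
    - [0,0,0]
    - [0,0,-3]
    - [0,0,-12]
    - [0,0,-30]
  dr:
    - [0,0,0]
    - [0,0,0]
    - [0,0,0]
    - [0,0,0]
    - [0,0,0]
    - [0,0,0]
    - [0,0,0]
    - [0,0,0]
    - [0,0,0]
    - [0,0,0]
  jaw: 30
  grip_force: 25

```text
time: 30.7
position: [0.4953, 0.0083, 0.1197]
tool_rot: [-3.125, -0.313, 0.007]
ft_force: [-1.0, 0.2, -2.7]
grip_width: 0.539
grip_force: 25.0
```

Call:
send_rows:
  xyz:
    - [0,0,-20]
    - [-2,5,-45]
    - [-7,20,-60]
    - [-18,48,-60]
    - [-31,83,-60]
    - [-44,118,-60]
    - [-57,153,-60]
    - [-70,188,-60]
    - [-81,218,-60]
    - [-89,240,-60]
  dr:
    - [0,0,0]
    - [0,0,0]
    - [0,0,0]
    - [0,0,0]
    - [0,0,0]
    - [0,0,0]
    - [0,0,0]
    - [0,0,0]
    - [0,0,0]
    - [0,0,0]

```text
time: 31.53
position: [0.4562, -0.2482, 0.1816]
tool_rot: [3.125, 0.308, -0.001]
ft_force: [1.0, 0.5, -1.5]
grip_width: 0.541
grip_force: 25.0
```

Call:
send_rows:
  xyz:
    - [-5,13,0]
    - [-7.5,20,5]
    - [-7.5,20,20]
    - [-7.5,20,38]
    - [-7.5,20,55]
    - [-7.5,20,67]
    - [-7.5,20,75]
    - [-7.5,20,78]
    - [-7.5,20,79]
    - [-7.5,20,79]
  dr:
    - [0,0,0]
    - [0,0,0]
    - [0,0,0]
    - [0,0,0]
    - [0,0,0]
    - [0,0,0]
    - [0,0,0]
    - [0,0,0]
    - [0,0,0]
    - [0,0,0]

```text
time: 32.37
position: [0.4548, -0.2654, 0.1025]
tool_rot: [3.125, 0.314, 0.001]
ft_force: [0.5, -0.7, -1.3]
grip_width: 0.541
grip_force: 25.0
```

Call:
send_rows:
  xyz:
    - [0,0,1]
    - [0,0,2]
    - [0,0,2]
    - [0,0,2]
    - [0,0,2]
    - [0,0,2]
    - [0,0,2]
    - [0,0,2]
    - [0,0,2]
    - [0,0,2]
  dr:
    - [0,0,0]
    - [0,0,0]
    - [0,0,0]
    - [0,0,0]
    - [0,0,0]
    - [0,0,0]
    - [0,0,0]
    - [0,0,0]
    - [0,0,0]
    - [0,0,0]

```text
time: 33.2
position: [0.4544, -0.2657, 0.1002]
tool_rot: [3.126, 0.313, 0.0]
ft_force: [-0.6, -0.5, -0.3]
grip_width: 0.54
grip_force: 25.0
```

Call:
send_rows:
  xyz:
    - [0,0,0.5]
    - [0,0,0.5]
    - [0,0,0]
    - [0,0,0]
    - [0,0,0]
    - [0,0,-5]
    - [0,0,-25]
    - [0,0,-55]
    - [0,0,-85]
    - [0,0,-110]
  dr:
    - [0,0,0]
    - [0,0,0]
    - [0,0,0]
    - [0,0,0]
    - [0,0,0]
    - [0,0,0]
    - [0,0,0]
    - [0,0,0]
    - [0,0,0]
    - [0,0,0]
  jaw: 80

```text
time: 34.03
position: [0.4546, -0.2657, 0.2125]
tool_rot: [3.125, 0.313, 0.002]
ft_force: [0.3, -0.2, 0.1]
grip_width: 0.917
grip_force: 0.0
```

Call:
send_rows:
  xyz:
    - [13,-18,0]
    - [33,-45,0]
    - [55,-76,0]
    - [78,-107,0]
    - [101,-139,0]
    - [124,-170,0]
    - [146,-201,0]
    - [163,-224,0]
    - [171,-235,0]
    - [173,-237,0]
  dr:
    - [0,0,0]
    - [0,0,0]
    - [0,0,0]
    - [0,0,0]
    - [0,0,0]
    - [0,0,0]
    - [0,0,0]
    - [0,0,0]
    - [0,0,0]
    - [0,0,0]

```text
time: 34.87
position: [0.5774, 0.0056, 0.2105]
tool_rot: [-3.123, -0.323, -0.001]
ft_force: [0.0, -0.1, -1.0]
grip_width: 0.921
grip_force: 0.0
```

Call:
send_rows:
  xyz:
    - [0,0,5]
    - [0,0,20]
    - [0,0,42]
    - [0,0,65]
    - [0,0,90]
    - [0,0,110]
    - [0,0,125]
    - [0,0,131]
    - [0,0,131]
    - [0,0,131]
  dr:
    - [0,0,0]
    - [0,0,0]
    - [0,0,0]
    - [0,0,0]
    - [0,0,0]
    - [0,0,0]
    - [0,0,0]
    - [0,0,0]
    - [0,0,0]
    - [0,0,0]

```text
time: 35.7
position: [0.5768, -0.0003, 0.0794]
tool_rot: [3.126, 0.31, 0.0]
ft_force: [0.2, 0.1, 0.5]
grip_width: 0.919
grip_force: 0.0
```

Call:
send_rows:
  xyz:
    - [0,0,0]
    - [0,0,0]
    - [0,0,0]
    - [0,0,0]
    - [0,0,0]
    - [0,0,0]
    - [0,0,0]
    - [0,0,-3]
    - [0,0,-12]
    - [0,0,-30]
  dr:
    - [0,0,0]
    - [0,0,0]
    - [0,0,0]
    - [0,0,0]
    - [0,0,0]
    - [0,0,0]
    - [0,0,0]
    - [0,0,0]
    - [0,0,0]
    - [0,0,0]
  jaw: 30

```text
time: 36.53
position: [0.5747, 0.001, 0.1074]
tool_rot: [-3.125, -0.314, 0.008]
ft_force: [0.2, -0.4, -2.5]
grip_width: 0.525
grip_force: 25.0
```

Call:
send_rows:
  xyz:
    - [0,0,-25]
    - [0,0,-55]
    - [-5,8,-80]
    - [-20,32,-90]
    - [-40,65,-90]
    - [-60,97,-90]
    - [-80,130,-90]
    - [-98,158,-90]
    - [-106,171,-90]
    - [-108,175,-90]
  dr:
    - [0,0,0]
    - [0,0,0]
    - [0,0,0]
    - [0,0,0]
    - [0,0,0]
    - [0,0,0]
    - [0,0,0]
    - [0,0,0]
    - [0,0,0]
    - [0,0,0]

```text
time: 37.37
position: [0.5036, -0.1964, 0.1994]
tool_rot: [3.125, 0.303, -0.002]
ft_force: [-1.2, -0.2, -1.9]
grip_width: 0.527
grip_force: 25.0
```

Call:
send_rows:
  xyz:
    - [0,0,0]
    - [0,0,8]
    - [0,0,25]
    - [0,0,48]
    - [0,0,70]
    - [0,0,88]
    - [0,0,100]
    - [0,0,107]
    - [0,0,109]
    - [0,0,109]
  dr:
    - [0,0,0]
    - [0,0,0]
    - [0,0,0]
    - [0,0,0]
    - [0,0,0]
    - [0,0,0]
    - [0,0,0]
    - [0,0,0]
    - [0,0,0]
    - [0,0,0]

```text
time: 38.2
position: [0.5061, -0.1911, 0.09]
tool_rot: [-3.125, -0.315, -0.0]
ft_force: [0.0, -0.0, -1.8]
grip_width: 0.521
grip_force: 25.0
```

Call:
send_rows:
  xyz:
    - [0,0,1]
    - [0,0,2]
    - [0,0,2.3]
    - [0,0,2.3]
    - [0,0,2.3]
    - [0,0,2.3]
    - [0,0,2.3]
    - [0,0,2.3]
    - [0,0,2.3]
    - [0,0,2.3]
  dr:
    - [0,0,0]
    - [0,0,0]
    - [0,0,0]
    - [0,0,0]
    - [0,0,0]
    - [0,0,0]
    - [0,0,0]
    - [0,0,0]
    - [0,0,0]
    - [0,0,0]

```text
time: 39.03
position: [0.5059, -0.1921, 0.0882]
tool_rot: [3.125, 0.313, 0.001]
ft_force: [-0.7, 0.3, 1.4]
grip_width: 0.529
grip_force: 25.0
```

Call:
send_rows:
  xyz:
    - [0,0,0]
    - [0,0,0]
    - [0,0,0]
    - [0,0,0]
    - [0,0,0]
    - [0,0,-5]
    - [0,0,-25]
    - [0,0,-55]
    - [0,0,-90]
    - [0,0,-115]
  dr:
    - [0,0,0]
    - [0,0,0]
    - [0,0,0]
    - [0,0,0]
    - [0,0,0]
    - [0,0,0]
    - [0,0,0]
    - [0,0,0]
    - [0,0,0]
    - [0,0,0]
  jaw: 80

```text
time: 39.87
position: [0.5063, -0.1919, 0.2058]
tool_rot: [3.125, 0.314, 0.003]
ft_force: [0.1, -0.4, -1.1]
grip_width: 0.914
grip_force: 0.0
```

Call:
send_rows:
  xyz:
    - [13,-11,0]
    - [35,-29,0]
    - [60,-49,0]
    - [86,-71,0]
    - [112,-92,0]
    - [138,-113,0]
    - [161,-132,0]
    - [177,-146,0]
    - [184,-151,0]
    - [185,-152,0]
  dr:
    - [0,0,0]
    - [0,0,0]
    - [0,0,0]
    - [0,0,0]
    - [0,0,0]
    - [0,0,0]
    - [0,0,0]
    - [0,0,0]
    - [0,0,0]
    - [0,0,0]

```text
time: 40.7
position: [0.6573, -0.0039, 0.2026]
tool_rot: [-3.124, -0.318, -0.0]
ft_force: [-0.0, 0.0, -1.3]
grip_width: 0.919
grip_force: 0.0
```

Call:
send_rows:
  xyz:
    - [0,0,0]
    - [0,0,0]
    - [0,0,10]
    - [0,0,32]
    - [0,0,57]
    - [0,0,80]
    - [0,0,100]
    - [0,0,113]
    - [0,0,118]
    - [0,0,118]
  dr:
    - [0,0,0]
    - [0,0,0]
    - [0,0,0]
    - [0,0,0]
    - [0,0,0]
    - [0,0,0]
    - [0,0,0]
    - [0,0,0]
    - [0,0,0]
    - [0,0,0]

```text
time: 41.53
position: [0.6557, -0.0072, 0.0833]
tool_rot: [3.126, 0.312, -0.004]
ft_force: [-0.2, -0.3, 0.7]
grip_width: 0.917
grip_force: 0.0
```

Call:
send_rows:
  xyz:
    - [0,0,0]
    - [0,0,0]
    - [0,0,0]
    - [0,0,0]
    - [0,0,0]
    - [0,0,0]
    - [0,0,0]
    - [0,0,0]
    - [0,0,-3]
    - [0,0,-10]
  dr:
    - [0,0,0]
    - [0,0,0]
    - [0,0,0]
    - [0,0,0]
    - [0,0,0]
    - [0,0,0]
    - [0,0,0]
    - [0,0,0]
    - [0,0,0]
    - [0,0,0]
  jaw: 20
  grip_force: 35

```text
time: 42.37
position: [0.6559, -0.0063, 0.0938]
tool_rot: [-3.126, -0.313, 0.004]
ft_force: [-0.0, -0.0, -1.5]
grip_width: 0.372
grip_force: 35.0
```

Call:
send_rows:
  xyz:
    - [0,0,-8]
    - [0,0,-25]
    - [0,0,-48]
    - [0,0,-72]
    - [-2,3,-93]
    - [-6,9,-106]
    - [-13,19,-112]
    - [-23,34,-112]
    - [-35,51,-112]
    - [-48,70,-112]
  dr:
    - [0,0,0]
    - [0,0,0]
    - [0,0,0]
    - [0,0,0]
    - [0,0,0]
    - [0,0,0]
    - [0,0,0]
    - [0,0,0]
    - [0,0,0]
    - [0,0,0]

```text
time: 43.2
position: [0.6224, -0.0856, 0.2061]
tool_rot: [-3.126, -0.314, 0.002]
ft_force: [0.7, -0.3, -0.2]
grip_width: 0.373
grip_force: 35.0
```

Call:
send_rows:
  xyz:
    - [-14,20,0]
    - [-28,41,0]
    - [-43,63,0]
    - [-58,85,0]
    - [-73,107,0]
    - [-88,128,0]
    - [-102,149,0]
    - [-115,168,0]
    - [-125,183,0]
    - [-132,193,0]
  dr:
    - [0,0,0]
    - [0,0,0]
    - [0,0,0]
    - [0,0,0]
    - [0,0,0]
    - [0,0,0]
    - [0,0,0]
    - [0,0,0]
    - [0,0,0]
    - [0,0,0]

```text
time: 44.03
position: [0.5298, -0.3033, 0.2058]
tool_rot: [3.126, 0.306, -0.004]
ft_force: [0.1, -1.2, -0.4]
grip_width: 0.369
grip_force: 35.0
```

Call:
send_rows:
  xyz:
    - [-3,5,0]
    - [-5,7,0]
    - [-5,7,10]
    - [-5,7,27]
    - [-5,7,47]
    - [-5,7,66]
    - [-5,7,82]
    - [-5,7,94]
    - [-5,7,101]
    - [-5,7,103]
  dr:
    - [0,0,0]
    - [0,0,0]
    - [0,0,0]
    - [0,0,0]
    - [0,0,0]
    - [0,0,0]
    - [0,0,0]
    - [0,0,0]
    - [0,0,0]
    - [0,0,0]

```text
time: 44.87
position: [0.5287, -0.3061, 0.1021]
tool_rot: [-3.124, -0.316, 0.003]
ft_force: [-0.1, 0.7, -0.8]
grip_width: 0.374
grip_force: 35.0
```

Call:
send_rows:
  xyz:
    - [0,0.5,1]
    - [0,1,2]
    - [0,1,3]
    - [0,1,4]
    - [0,1,5]
    - [0,1,6]
    - [0,1,7]
    - [0,1,7]
    - [0,1,7]
    - [0,1,7]
  dr:
    - [0,0,0]
    - [0,0,0]
    - [0,0,0]
    - [0,0,0]
    - [0,0,0]
    - [0,0,0]
    - [0,0,0]
    - [0,0,0]
    - [0,0,0]
    - [0,0,0]

```text
time: 45.7
position: [0.5293, -0.3086, 0.0968]
tool_rot: [3.126, 0.313, 0.0]
ft_force: [-0.5, -0.9, -0.2]
grip_width: 0.375
grip_force: 35.0
```

Call:
send_rows:
  xyz:
    - [0,0,1]
    - [0,0,1.5]
    - [0,0,2]
    - [0,0,2]
    - [0,0,2]
    - [0,0,2]
    - [0,0,2]
    - [0,0,2]
    - [0,0,2]
    - [0,0,2]
  dr:
    - [0,0,0]
    - [0,0,0]
    - [0,0,0]
    - [0,0,0]
    - [0,0,0]
    - [0,0,0]
    - [0,0,0]
    - [0,0,0]
    - [0,0,0]
    - [0,0,0]

```text
time: 46.53
position: [0.5293, -0.3085, 0.0948]
tool_rot: [3.126, 0.313, 0.0]
ft_force: [1.2, 0.4, -0.6]
grip_width: 0.37
grip_force: 35.0
```

Call:
send_rows:
  xyz:
    - [0,0,0]
    - [0,0,0]
    - [0,0,0]
    - [0,0,0]
    - [0,0,0]
    - [0,0,0]
    - [0,0,0]
    - [0,0,0]
    - [0,0,0]
    - [0,0,0]
  dr:
    - [0,0,0]
    - [0,0,0]
    - [0,0,0]
    - [0,0,0]
    - [0,0,0]
    - [0,0,0]
    - [0,0,0]
    - [0,0,0]
    - [0,0,0]
    - [0,0,0]
  grip_force: 3

```text
time: 47.37
position: [0.5293, -0.3085, 0.0947]
tool_rot: [3.126, 0.313, -0.0]
ft_force: [1.0, 0.3, -1.3]
grip_width: 0.378
grip_force: 3.0
```

Call:
send_rows:
  xyz:
    - [0,0,0]
    - [0,0,0]
    - [0,0,0]
    - [0,0,0]
    - [0,0,0]
    - [0,0,-5]
    - [0,0,-25]
    - [0,0,-55]
    - [0,0,-90]
    - [0,0,-110]
  dr:
    - [0,0,0]
    - [0,0,0]
    - [0,0,0]
    - [0,0,0]
    - [0,0,0]
    - [0,0,0]
    - [0,0,0]
    - [0,0,0]
    - [0,0,0]
    - [0,0,0]
  jaw: 80

```text
time: 48.2
position: [0.5305, -0.309, 0.209]
tool_rot: [3.123, 0.313, 0.006]
ft_force: [0.9, 0.3, 0.2]
grip_width: 0.913
grip_force: 0.0
```

Call:
send_rows:
  xyz:
    - [-15,-10,-10]
    - [-35,-25,-30]
    - [-50,-45,-50]
    - [-50,-52,-58]
    - [-50,-52,-58]
    - [-50,-52,-58]
    - [-50,-52,-58]
    - [-50,-52,-58]
    - [-50,-52,-58]
    - [-50,-52,-58]
  dr:
    - [0,0,0]
    - [0,0,0]
    - [0,0,0]
    - [0,0,0]
    - [0,0,0]
    - [0,0,0]
    - [0,0,0]
    - [0,0,0]
    - [0,0,0]
    - [0,0,0]

```text
time: 49.03
position: [0.4699, -0.2677, 0.2616]
tool_rot: [-3.125, -0.313, 0.002]
ft_force: [0.6, -0.2, -0.3]
grip_width: 0.92
grip_force: 0.0
```

```bash
python3 - <<'E'
from h import *
s=get_state();print(s['time'],s['position'],s['tool_rot'])
im=save('wrist','w8.png')
for p in [(.455,-.262,.116),(.505,-.190,.112),(.5285,-.308,.12)]: print(proj('wrist',p,s))
a=cv2.imread('pics/w1.png')
cv2.imwrite('pics/c6.png',cv2.resize(np.vstack([a[90:250,160:390],im[90:250,160:390,::-1]]),None,fx=1.8,fy=1.8,interpolation=2))
E
```

```text
49.0333 [ 0.46989171 -0.26769748  0.26162373] [-3.12451985e+00 -3.12847461e-01  1.87318204e-03]
[[270.10406357 211.65421973]]
[[207.50536217 148.05158205]]
[[332.42415543 149.13902915]]
```

View pics/c6.png

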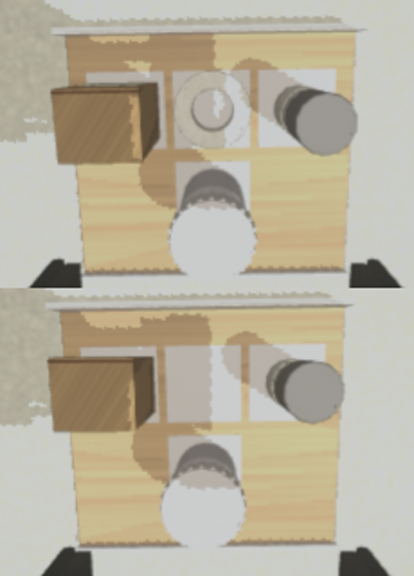

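All three stand upright within about 2 mm of their starting spots: tub top at (203,508) in the lower crop, carton at (92,395), glue at (313,391). I'm handing in.

```bash
python3 -c "
from bench import *
print(close_job())"
```

```text
the job is handed in; nothing more can be done
None
```

I handed the job in at about 49 s: the tape roll lies flat in the middle of the tray (within about 1 mm), and the glue stick, carton and tub are back upright within about 2 mm of their starting spots, as measured in the wrist-camera images; the hand-in returned no verdict.

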